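Load the converter and arm the test station

ROBOT

A 6-joint arm with a two-finger parallel gripper is mounted at the origin on a cart in front of the work surface, level with it; the furniture and walls round the work are solid. World frame = base frame: x ahead of the robot, y to its left, z up, the work surface at z = 0. Lengths are in m, angles in rad, forces in N, time in s.
With the tool pointing down it reaches from about 0.35 to 0.85 m from the base axis. Payload 8.1 kg.
Tool frame: the origin (TCP) lies midway between the tips of the shut fingers; the grasp point (between the pads) lies robot.grip_depth behind it (robot.grip_depth is the distance from the TCP to the grasp point, in m); z points along the fingers, y is the line along which they close (so a half turn about z gives the same grasp; the last joint's range is limited). The gripper opens to 93 mm and grips with 3 to 60 N. Pads are 15 mm wide; open, the fingers measure 128 mm over their backs; the gripper's body (75 mm by 188 mm) begins 65 mm behind the grasp point.
Start: joints at [-1.337, 0.13, 1.488, -0, 1.523, -0.085], TCP at [0.188, -0.57, 0.219] pointing down, gripper open.
Joint ranges: [-2.96, 2.96], [-0.89, 2.26], [0.02, 2.5], [-1.34, 4.48], [0, 2.73], [-2.66, 2.66]. Speed limits (rad/s): [2.39, 2.39, 2.79, 3.14, 3.14, 3.14].

INTERFACE

Orientations are given as a rotation vector (axis times angle).
In Python, from plant import robot gives the robot as it stands.
- The arm moves only by the tool carry_out, never from a script. Its argument "rows" is a list of rows, each a list of 6 numbers: the shift along the tool's x, y, z in m, then the turn, a rotation vector about the tool's x, y, z in degrees. A call has 1 to 12 rows; each row is the pose to reach, as a shift and turn from the pose commanded when the call began, along the tool's axes at that moment; what a row does not reach only later rows make up. A row lasts 1/8 s, in which the tool goes at most 62.5 mm and 10.7 degrees, less where a joint would pass 70% of its speed; a pose out of reach is approached as far as the arm can. A call with a gripper value outside its range is refused whole. "jaw" is the closure in counts, from 0 (fully open) to 255 (shut), set as the call begins (left out, the last holds). The fingers move at their own pace and stop on an object; "force" is the grip in N (left out, the last holds). Time passes only in rows, so rows that repeat a pose let the fingers close. It gives the time, the measured TCP pose, the force, the opening and the grip force at its end, in the units of the state.
- robot.read_state(): the state, without advancing time (a new reading comes with each control period).
- robot.read_camera(name): name is "side" or "top"; returns the picture (480x640x3 uint8, red, green, blue); there is no depth.
- robot.camera_model(name): a dict with "fx", "fy", "cx", "cy" (pixels), "R" (3x3) and "t" (3): a world point X has camera coordinates R X + t. Camera axes: x right, y down, z forward; pixel columns grow to the right and rows downward; lengths in m; the calibration is good to about 2 mm. A picture is of the moment at which its call begins. camera_model takes no time and is no camera call.
- robot.close_job(): hands the job in; it is judged then, once.
Trained networks look in the newest picture that a camera, given by its name, has taken for a name from the list of things; names that differ only in an ending like _2 or _b are one class to them, and where a whole thing is asked for, a point or a joint stands for the part that bears it (a point fixed in the world has none). Each returns a list of dicts, best first, with "conf" (0 to 1); they miss things now and then, are a little off and sometimes report something else, mostly with a low value. They report only what shows in the picture. A call takes as long as a camera call. They do not tell look-alikes from the thing itself.
- robot.outline_of(camera, target): "pixels" (480x640 bool, what is visible of it) and "pixel" ([column, row] in pixels, amid what is visible of it).
The state is a dict: "t": time; "q": joint angles; "dq": joint speeds; "joint_torque": joint torques, N m; "tool_pos": TCP position; "orientation": TCP orientation; "force": force on the tool from outside, world axes, zero at the start; "wrist_torque": the same for the moment, N m; "opening": finger opening in m; "gripper_force": force on a finger pad.
Only numpy, scipy, OpenCV 4.12 (cv2) and the standard library are available. Lean on these libraries where they do the work, as an engineer would, in place of code of your own. Each camera call takes 0.05 s, during which the arm holds its last target. There are 200 camera calls.

TASK

Take the finned metal converter out of its storage cradle by its two ends, put it down on the bench, take it again by its long sides and lower it into the test bay. Then lift the sprung guard cover of the switch box until it stays up, flip the toggle beneath it over to the other side (away from the bar handle, toward the hinge), and let the cover drop fully shut again. Leave the other loose things on the bench where they are.

Things in the scene. Friction and masses are not known exactly. Their poses are not given: they have to be found in the camera images.
- converter: The unit to test: plain aluminium case with fins on top, 62 long (its x) x 44 wide (its y) x 36 mm high, about 0.25 kg; origin at the centre of its underside, z up. It looks and fits the same turned by half a turn. It starts in the cradle, its x along the cradle's x.
- cradle: Storage cradle, fixed: dark base 78 x 66 mm, two upright grey cheeks along the unit's long sides, open ends. Origin under its centre, on the bench; x is its (and the unit's) long axis. Floor 10 mm above the bench; cheeks 52 mm long, 6 thick, inner faces 49 apart, rise to 50 mm, above the unit's top, so only the unit's ends can be taken; these stick out 5 mm past the cheeks.
- bay: Test bay, fixed: grey base 110 (x) x 80 (y) mm, two upright dark walls 70 mm apart facing each other along its x, open sides. Origin under its centre, on the bench. The unit goes in with its x along the bay's x, either way round, centred. The walls (44 mm wide, tops flared outward, 60 mm above the bench) leave no room for fingers at the unit's ends: hold it by its long sides.
- switch_box: Switch box, fixed: low grey console 112 (x) x 90 (y) mm, deck 28 mm above the bench, with a grey guard cover over a toggle. Origin under its centre, on the bench; its x points from the cover's bar handle toward the cover's hinge (roughly away from the robot), z up.
- cover (a joint): Angle of the grey guard cover, rad: 0 shut, 1.75 fully open (leaning back past upright). Its spring is over-centre: below about 1.15 rad it falls shut by itself, above that it swings to 1.75 and stays; about 1 N at the bar moves it. A shell 83 long x 66 wide, open underneath, top 72 mm above the bench when shut; its front goes up and back toward the box's +x.
- cover_hinge (a point): Midpoint of the cover's hinge line, which runs along the box's y; at x = 45, z = 34 mm of the switch box.
- cover_bar (a point): Middle of the cover's round steel bar handle, 10 mm thick, along the box's y, 42 mm clear between its arms. Moves on an arc of radius 114 mm about cover_hinge. Shut: x = -68, z = 52 mm in the box, 32 mm in front of the cover's front wall and 12 mm in front of the box. Fully open: x = 83, z = 142 mm in the box, 30 mm above the shell, whose corner swings 90 mm from the hinge. Turns between fingers.
- toggle (a joint): Angle of the toggle, rad: 0 leaning toward the box's -x (the bar-handle side), as found; 0.8 leaning toward the box's +x (the hinge), as wanted. Stiff, stays where it is left; about 1 N at its tip moves it; it stops at 0.8.
- toggle_tip (a point): Top middle of the toggle's grip (26 wide along y, 9 thick, 20 mm high). The lever is 32 mm long from its pivot at x = -4, y = 0, z = 29 mm of the switch box; the tip lies about 59 mm above the bench in either position, at x = -16 mm in the box as found and +8 mm when flipped.
- solder_reel: Bystander: solder reel, 49 x 49 x 30 mm, origin at the centre of its underside.
- tape_a: Bystander: roll of dark tape, 55 x 53 x 19 mm, origin at the centre of its underside.
- driver_red: Bystander: screwdriver, 192 mm long, lying; origin at the centre of its underside.
- flat_pliers: Bystander: pliers, 128 x 51 x 13 mm, lying; origin at the centre of its underside.
- cradle_floor (a point): Centre of the cradle's floor, 10 mm above the bench, on which the unit stands (top of the unit 46 mm above the bench). A lip 3 mm high crosses each end of the base, 34 to 39 mm from the centre.
- bay_floor (a point): Centre of the bay's floor, 10 mm above the bench: where the centre of the unit's underside goes. The unit has 4 mm of play at each end, and a lip 4 mm high (to 14 mm above the bench), 40 mm long, stands 2.5 mm outside each of its long sides.
Mind the look-alikes: they are no part of the job. What is shaped like the cradle but turquoise is not meant.

How it is judged:
On the way, in this order (a step that is already met when the one before it is completed fails the run):
1. the converter has been put down upright on the bench and let go (height (world z) of converter below 0.004 m and angle between converter's own z axis and vertical below 0.1 rad and horizontal distance between converter and cradle above 0.06 m and contact force between converter and the fingers below 0.1 N and linear speed of converter below 0.03 m/s), for 0.1 s.
2. the converter stands in the test bay and is let go (horizontal distance between converter and bay below 0.006 m and height (world z) of converter between 0.007 and 0.013 m and angle between the x axis of converter and the x axis of bay, either way round below 0.15 rad and angle between converter's own z axis and vertical below 0.08 rad and contact force between converter and the fingers below 0.1 N), for 0.2 s.
3. the guard cover stays up by itself, the toggle not yet flipped (value of joint cover above 1.5 rad and value of joint toggle below 0.3 rad and contact force between the fingers and anything else below 0.1 N), for 0.2 s.
4. the toggle is flipped over while the cover is up (value of joint toggle above 0.6 rad and value of joint cover above 1.2 rad), for 0.1 s.
At the end, for the whole second after the job is handed in: The converter stands flat on the floor of the test bay (within 6 mm of its centre and 0.15 rad of its axis), the toggle is flipped toward the hinge (over 0.6 rad), and the guard cover is shut (under 0.05 rad) (value of joint cover below 0.05 rad and value of joint toggle above 0.6 rad and horizontal distance between converter and bay below 0.006 m and height (world z) of converter between 0.007 and 0.013 m and angle between the x axis of converter and the x axis of bay, either way round below 0.15 rad and angle between converter's own z axis and vertical below 0.08 rad and linear speed of converter below 0.02 m/s); the robot touches nothing.
It fails at once if another loose thing is moved more than 3 cm (distance of any of solder_reel, tape_a, driver_red, flat_pliers from where it was at the start of the episode above 0.03 m).
It also fails if it takes over 72 s, if anything falls off the work surface, if the arm or the gripper's body presses on something with over 40 N, if the wrist force passes 120 N, or if a joint passes its speed limit or range.

## Working session

There is one attempt and no reset: what is moved stays moved. The work goes in short steps, Python scripts to look and compute and a tool call to move; the robot and the scene stay as the last step left them, time stands still between calls to the robot, and variables do not carry over. Pictures are saved under pics/ and viewed, at most 10 in all, crops included, and the job is handed in when it is done.

Besides the shell and the picture viewer there is one more tool, called after ">>>" by a JSON object that holds its "method" and its "body". carry_out: Moves the arm, as the interface text tells. Its arguments: {"type":"object","properties":{"rows":{"type":"array"},"jaw":{"type":"number"},"force":{"type":"number"}},"required":["rows"]}

```bash
mkdir -p pics; ls; python3 - <<'E'
from plant import robot
import cv2,numpy as np
for n in ("top","side"):
    im=robot.read_camera(n); cv2.imwrite(f"pics/{n}0.png",im[:,:,::-1])
    m=robot.camera_model(n); R=np.array(m["R"]);print(n,m["fx"],m["cx"],m["cy"],(-R.T@m["t"]).round(3),R.round(3).tolist())
    for t in ["converter","cradle","bay","switch_box","cover","cover_bar","solder_reel","tape_a","driver_red","flat_pliers"]:
        for d in robot.outline_of(n,t)[:3]:
            p=d["pixels"]; ys,xs=np.nonzero(p)
            print(t,round(d["conf"],2),np.round(d["pixel"]),len(xs),(xs.min(),xs.max(),ys.min(),ys.max()) if len(xs) else "", [np.round(v,1) for v in cv2.minAreaRect(np.c_[xs,ys].astype(np.float32))] if len(xs)>5 else '')
print(robot.read_state(),robot.grip_depth)
E
```

```text
pics
top 443.70561832144745 317.4531399351467 242.73651345954517 [0.334 0.005 1.098] [[-0.043, -0.999, 0.003], [-0.977, 0.041, -0.208], [0.208, -0.012, -0.978]]
converter 0.94 [309. 267.] 433 (np.int64(300), np.int64(317), np.int64(255), np.int64(281)) [array([308.5, 268. ]), array([26., 17.]), np.float64(90.0)]
cradle 0.84 [303. 273.] 365 (np.int64(295), np.int64(324), np.int64(253), np.int64(285)) [array([308.8, 269.2]), array([30.8, 28.4]), np.float64(84.6)]
cradle 0.65 [362. 288.] 883 (np.int64(347), np.int64(376), np.int64(272), np.int64(305)) [array([361.6, 288.5]), array([28. , 32.1]), np.float64(3.6)]
bay 0.55 [199. 269.] 1472 (np.int64(183), np.int64(218), np.int64(247), np.int64(294)) [array([199.9, 269.9]), array([45.8, 33.8]), np.float64(84.8)]
switch_box 0.68 [431. 265.] 1859 (np.int64(407), np.int64(451), np.int64(238), np.int64(291)) [array([428.8, 264.1]), array([38.6, 50.8]), np.float64(10.1)]
cover 0.7 [430. 263.] 1378 (np.int64(415), np.int64(451), np.int64(238), np.int64(293)) [array([431.7, 265.2]), array([32.4, 52. ]), np.float64(11.3)]
cover 0.69 [368. 212.] 33
[... 3493 characters left out ...]
't': 1.1, 'q': array([-1.33740109e+00,  1.30403654e-01,  1.48819632e+00, -1.19806163e-07,
        1.52298373e+00, -8.54340470e-02]), 'dq': array([ 4.30584459e-04,  1.52214037e-03,  1.17483796e-03, -3.97055189e-06,
        1.74740844e-03, -4.47439996e-04]), 'joint_torque': array([ 9.24228589e-04, -5.59770513e+01, -4.92058289e+01,  7.67403189e-02,
        2.27297447e-02, -1.38124801e-05]), 'tool_pos': array([ 0.18807755, -0.56977273,  0.21863506]), 'orientation': array([3.10174960e+00, 4.98695950e-01, 8.51996065e-07]), 'force': array([0.42423565, 0.14776803, 0.07879227]), 'wrist_torque': array([ 0.0376658 ,  0.02210349, -0.00122413]), 'gripper_force': 0.0, 'opening': 0.0929142836612491} 0.0188
```

```bash
python3 - <<'E'
import cv2,numpy as np
a=cv2.imread("pics/top0.png");b=cv2.imread("pics/side0.png")
def crop(im,x,y,w,h,s): return cv2.resize(im[y:y+h,x:x+w],None,fx=s,fy=s,interpolation=cv2.INTER_CUBIC)
o=np.zeros((600,800,3),np.uint8)
c=crop(a,280,230,200,75,4);o[:300,:800]=c
c=crop(a,170,235,80,70,4);o[310:590,:320]=c
c=crop(b,270,200,110,70,4);o[310:590,330:770]=c
cv2.imwrite("pics/c0.png",o)
E
```

```text
(no output)
```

View pics/c0.png

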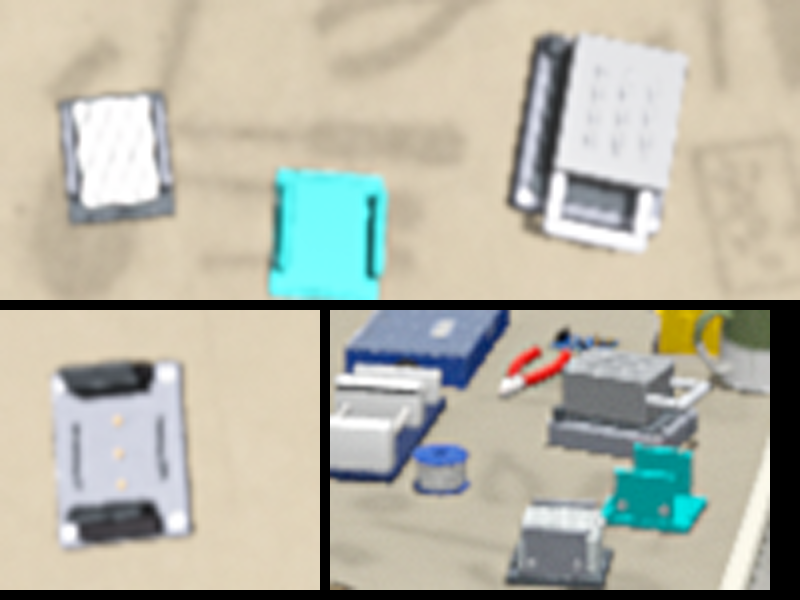

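View pics/top0.png

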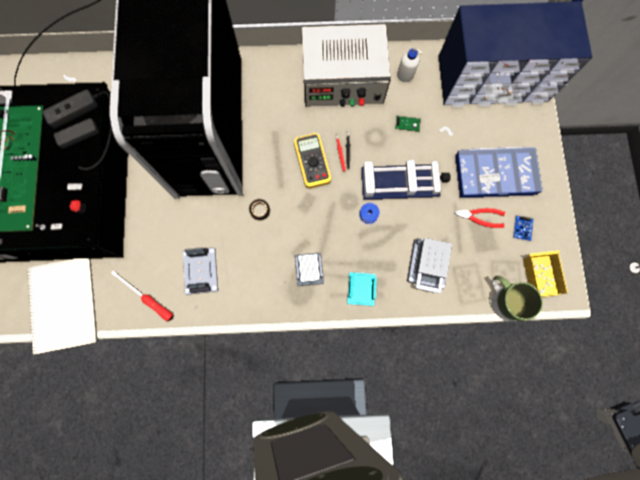

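```bash
cat > vis.py <<'E'
import cv2,numpy as np
from scipy.optimize import minimize
from plant import robot
def box(x0,x1,y0,y1,z0,z1): return np.array([[x,y,z] for x in(x0,x1) for y in(y0,y1) for z in(z0,z1)])/1e3
CR=[box(-39,39,-33,33,0,10),box(-26,26,24.5,30.5,0,50),box(-26,26,-30.5,-24.5,0,50),box(-31,31,-22,22,10,46)]
w=lambda s:np.array([[s*x,y,z] for x,z in((35,10),(39,10),(40,60),(44,60)) for y in(-22,22)])/1e3
BAY=[box(-55,55,-40,40,0,10),w(1),w(-1)]
SB=[box(-56,56,-45,45,0,28),box(-37,46,-33,33,30,72),box(-73,-63,-26,26,47,57),box(-68,-36,21,26,47,57),box(-68,-36,-26,-21,47,57)]
CONV=[box(-31,31,-22,22,0,36)]
def proj(n,X):
    m=robot.camera_model(n); c=X@np.array(m["R"]).T+m["t"]
    return np.c_[m["fx"]*c[:,0]/c[:,2]+m["cx"],m["fy"]*c[:,1]/c[:,2]+m["cy"]]
def back(n,p,z):
    m=robot.camera_model(n);R=np.array(m["R"]);d=R.T@[(p[0]-m["cx"])/m["fx"],(p[1]-m["cy"])/m["fy"],1];c=-R.T@m["t"]
    return (c+d*(z-c[2])/d[2])[:2]
def alpha(im,thr=None):
    f=im.astype(float); s=f[:,:,0]-f[:,:,2]   # R-B, rgb
    return s
def place(parts,v,z0=0):
    c,s=np.cos(v[2]),np.sin(v[2]);R=np.array([[c,-s,0],[s,c,0],[0,0,1]])
    return [P@R.T+[v[0],v[1],z0] for P in parts]
def render(n,parts,v,win,S=8,z0=0):
    x,y,w_,h=win;m=np.zeros((h*S,w_*S),np.uint8)
    for P in place(parts,v,z0):
        q=(proj(n,P)-[x-.5,y-.5])*S-.5
        cv2.fillConvexPoly(m,cv2.convexHull(np.round(q*16).astype(np.int32)),255,cv2.LINE_8,4)
    return cv2.resize(m,(w_,h),interpolation=cv2.INTER_AREA)/255.
def fit(n,im,parts,v,win,z0=0):
    x,y,w_,h=win;s=alpha(im)[y:y+h,x:x+w_]
    bg=np.median(np.r_[s[0],s[-1],s[:,0],s[:,-1]]);a=np.clip(1-s/bg,0,1)
    f=lambda u:np.abs(render(n,parts,u,win,z0=z0)-a).sum()
    best=min((minimize(f,np.array(v)+[0,0,d],method="Nelder-Mead",options=dict(initial_simplex=np.array(v)+[0,0,d]+np.array([[0,0,0],[.01,0,0],[0,.01,0],[0,0,.1]]),xatol=1e-4,fatol=.01)) for d in(-.15,0,.15)),key=lambda r:r.fun)
    return best.x,best.fun,a.sum()
E
python3 - <<'E'
from vis import *
for n,wins in (("top",dict(cr=(287,245,46,48),bay=(173,238,56,66),sb=(398,228,64,72))),("side",dict(cr=(305,240,45,38),bay=(270,270,66,50),sb=(314,200,60,46)))):
    im=cv2.imread(f"pics/{n}0.png")[:,:,::-1]
    for k,P,px,h in(("cr",CR,(309,268),.03),("bay",BAY,(200,270),.02),("sb",SB,(430,265),.04)):
        v=list(back("top",px,h))+[-.2 if k=="sb" else .05]
        r=fit(n,im,P,v,wins[k]);print(n,k,np.round(v,3),np.round(r[0],4),np.round(r[1:],1))
for k,px,h in(("reel",(370,212),.03),("tape",(260,210),.02),("pl",(480,217),.01),("drv",(142,296),.01),("turq",(362,288),.02),("towercorner",(241,194),.0),("mm",(312,160),.02),("mugtop",(520,302),.08)): print(k,back("top",px,h).round(3))
E
```

```text
top cr [0.499 0.015 0.05 ] [0.5007 0.0157 0.0481] [ 51.2 876.8]
top bay [0.507 0.282 0.05 ] [0.5085 0.2862 0.0713] [  77.1 1513.5]Traceback (most recent call last):
  File "<stdin>", line 6, in <module>
  File "vis.py", line 32, in fit
    best=min((minimize(f,np.array(v)+[0,0,d],method="Nelder-Mead",options=dict(initial_simplex=np.array(v)+[0,0,d]+np.array([[0,0,0],[.01,0,0],[0,.01,0],[0,0,.1]]),xatol=1e-4,fatol=.01)) for d in(-.15,0,.15)),key=lambda r:r.fun)
  File "vis.py", line 32, in <genexpr>
    best=min((minimize(f,np.array(v)+[0,0,d],method="Nelder-Mead",options=dict(initial_simplex=np.array(v)+[0,0,d]+np.array([[0,0,0],[.01,0,0],[0,.01,0],[0,0,.1]]),xatol=1e-4,fatol=.01)) for d in(-.15,0,.15)),key=lambda r:r.fun)
              ~~~~~~~~^^^^^^^^^^^^^^^^^^^^^^^^^^^^^^^^^^^^^^^^^^^^^^^^^^^^^^^^^^^^^^^^^^^^^^^^^^^^^^^^^^^^^^^^^^^^^^^^^^^^^^^^^^^^^^^^^^^^^^^^^^^^^^^^^^^^^^^^^^^^^^^^^^^^^^^^^^^^^^^^^^^^
    res = _minimize_neldermead(fun, x0, args, callback, bounds=bounds,
                               **options)
    fsim[j] = func(sim[j])
              ~~~~^^^^^^^^
    fx = function(np.copy(x), *(wrapper_args + args))
  File "vis.py", line 31, in <lambda>
    f=lambda u:np.abs(render(n,parts,u,win,z0=z0)-a).sum()
                      ~~~~~~^^^^^^^^^^^^^^^^^^^^^
  File "vis.py", line 25, in render
    q=(proj(n,P)-[x-.5,y-.5])*S-.5
       ~~~~^^^^^
  File "vis.py", line 11, in proj
    m=robot.camera_model(n); c=X@np.array(m["R"]).T+m["t"]
ValueError: time passes only in moves, steps and waits
```

```bash
sed -i 's/^def box/CAM={n:robot.camera_model(n) for n in("top","side")}\ndef box/; s/m=robot.camera_model(n)/m=CAM[n]/' vis.py
python3 - <<'E'
from vis import *
for n,wins in (("top",dict(cr=(287,245,46,48),bay=(173,238,56,66),sb=(398,228,64,72))),("side",dict(cr=(305,240,45,38),bay=(270,270,66,50),sb=(314,200,60,46)))):
    im=cv2.imread(f"pics/{n}0.png")[:,:,::-1]
    for k,P,px,h in(("cr",CR,(309,268),.03),("bay",BAY,(200,270),.02),("sb",SB,(430,265),.04)):
        v=list(back("top",px,h))+[-.2 if k=="sb" else .05]
        r=fit(n,im,P,v,wins[k]);print(n,k,np.round(v,3),np.round(r[0],4),np.round(r[1:],1))
        if n=="top":
            x,y,w_,h_=wins[k];c=cv2.resize(im[y:y+h_,x:x+w_,::-1],None,fx=6,fy=6,interpolation=cv2.INTER_CUBIC)
            for Q in place(P,r[0]): cv2.polylines(c,[cv2.convexHull(np.round((proj(n,Q)-[x-.5,y-.5])*6).astype(np.int32))],1,(0,0,255),1)
            cv2.imwrite(f"pics/f_{k}.png",c)
for k,px,h in(("reel",(370,212),.03),("tape",(260,210),.02),("pl",(480,217),.01),("drv",(142,296),.01),("turq",(362,288),.02),("towercorner",(241,194),.0),("mm",(312,160),.02),("mugtop",(520,302),.08)): print(k,back("top",px,h).round(3))
o=np.zeros((440,1100,3),np.uint8);x=0
for k in("cr","bay","sb"):
    c=cv2.imread(f"pics/f_{k}.png");o[:c.shape[0],x:x+c.shape[1]]=c;x+=c.shape[1]+4
cv2.imwrite("pics/fit.png",cv2.resize(o[:,:x],None,fx=.79,fy=.79,interpolation=cv2.INTER_AREA))
E
```

```text
top cr [0.499 0.015 0.05 ] [0.5007 0.0157 0.0481] [ 51.2 876.8]
top bay [0.507 0.282 0.05 ] [0.5085 0.2862 0.0713] [  77.1 1513.5]
top sb [ 0.493 -0.277 -0.2  ] [ 0.5011 -0.2817 -0.259 ] [  91.3 1939.4]
side cr [0.499 0.015 0.05 ] [0.502  0.0177 0.0955] [191.8 658. ]
side bay [0.507 0.282 0.05 ] [0.5106 0.2866 0.0743] [114.9 827.3]
side sb [ 0.493 -0.277 -0.2  ] [ 0.5032 -0.2786 -0.1648] [ 402.2 1227.4]
reel [ 0.634 -0.143]
tape [0.654 0.133]
pl [ 0.615 -0.424]
drv [0.451 0.425]
turq [ 0.446 -0.112]
towercorner [0.705 0.183]
mm [ 0.782 -0.004]
mugtop [ 0.393 -0.464]
```

View pics/fit.png

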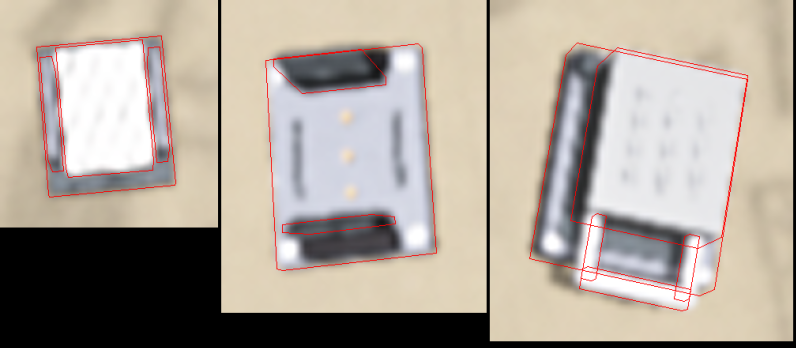

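```bash
cat > mv.py <<'E'
import numpy as np
from scipy.spatial.transform import Rotation as Ro
from plant import robot
SB=(0.502,-0.281,-0.25)
def tool(psi):  # deg, tool pointing down, tool x at yaw psi
    c,s=np.cos(np.radians(psi)),np.sin(np.radians(psi));return np.array([[c,s,0],[s,-c,0],[0,0,-1.]])
def inbox(x,z,y=0,sb=SB):
    c,s=np.cos(sb[2]),np.sin(sb[2]);return [sb[0]+c*x-s*y,sb[1]+s*x+c*y,z]
def rows(wps):
    """wps: list of (pos, psi_deg) -> prints tool-frame rows from the present pose"""
    s=robot.read_state();R=Ro.from_rotvec(s["orientation"]).as_matrix();p=s["tool_pos"]
    for w,psi in wps:
        d=R.T@(np.array(w)-p);r=np.degrees(Ro.from_matrix(R.T@tool(psi)).as_rotvec())
        print((d*1e0).round(4).tolist(),r.round(1).tolist())
    print("t",s["t"],"pos",p.round(4),"psi",np.degrees(np.arctan2(R[1,0],R[0,0])).round(1),"zax",R[:,2].round(3))
E
python3 -c "
from mv import *
rows([((.501,.0165,.15),92.8)])"
```

```text
[0.4809, -0.4586, 0.0686] [0.0, 0.0, -74.5]
t 1.1 pos [ 0.1881 -0.5698  0.2186] psi 18.3 zax [ 0. -0. -1.]
```

>>> {"method": "carry_out", "body": {"rows": [[0.02,-0.02,0,0,0,-3],[0.06,-0.057,0,0,0,-9],[0.1,-0.095,0,0,0,-16],[0.14,-0.134,0,0,0,-22],[0.18,-0.172,0,0,0,-28],[0.22,-0.21,0,0,0,-34],[0.26,-0.248,0,0,0,-40],[0.3,-0.286,0,0,0,-47],[0.34,-0.324,0,0,0,-53],[0.38,-0.362,0,0,0,-59],[0.42,-0.4,0,0,0,-65],[0.46,-0.438,0.02,0,0,-71]], "jaw": 0, "force": 25}}

```text
t: 2.6
tool_pos: [0.4897, -0.0081, 0.2005]
orientation: [2.229, 2.209, 0.004]
force: [1.3, -0.3, 0.1]
opening: 0.0929
gripper_force: 0.0
```

```bash
python3 -c "
from mv import *
rows([((.501,.0165,.15),92.8),((.501,.0165,.06),92.8),((.501,.0165,.021),92.8)])"
```

```text
[0.0247, 0.0109, 0.0506] [0.3, 0.0, -3.3]
[0.0247, 0.0105, 0.1406] [0.3, 0.0, -3.3]
[0.0248, 0.0103, 0.1796] [0.3, 0.0, -3.3]
t 2.6 pos [ 0.4897 -0.0081  0.2005] psi 89.5 zax [ 0.005 -0.001 -1.   ]
```

>>> {"method": "carry_out", "body": {"rows": [[0.013,0.006,0.03,0,0,-2],[0.026,0.013,0.06,0,0,-3.5],[0.026,0.013,0.09,0,0,-3.5],[0.026,0.013,0.11,0,0,-3.5],[0.026,0.013,0.11,0,0,-3.5]]}}

```text
t: 3.22
tool_pos: [0.4994, 0.0164, 0.0869]
orientation: [-2.165, -2.272, 0.004]
force: [0.8, -0.1, 1.0]
opening: 0.0928
gripper_force: 0.0
```

```bash
python3 -c "
from mv import *
rows([((.501,.0165,.06),92.8),((.501,.0165,.021),92.8)])"
```

```text
[0.0, 0.0017, 0.0269] [-0.2, -0.0, -0.0]
[0.0, 0.0019, 0.0659] [-0.2, -0.0, -0.0]
t 3.225 pos [0.4994 0.0164 0.0869] psi 92.8 zax [-0.004  0.    -1.   ]
```

>>> {"method": "carry_out", "body": {"rows": [[0,0.001,0.02,0,0,0],[0,0.001,0.04,0,0,0],[0,0.001,0.055,0,0,0],[0,0.001,0.065,0,0,0],[0,0.001,0.067,0,0,0],[0,0.001,0.067,0,0,0]]}}

```text
t: 3.98
tool_pos: [0.5023, 0.0162, 0.0221]
orientation: [2.167, 2.274, 0.001]
force: [0.2, 0.1, 0.1]
opening: 0.093
gripper_force: 0.0
```

>>> {"method": "carry_out", "body": {"rows": [[0,0,0,0,0,0],[0,0,0,0,0,0],[0,0,0,0,0,0],[0,0,0,0,0,0],[0,0,0,0,0,0],[0,0,0,0,0,0]], "jaw": 255, "force": 25}}

```text
t: 4.72
tool_pos: [0.5018, 0.0162, 0.0217]
orientation: [-2.167, -2.274, 0.0]
force: [-3.0, -0.5, 3.6]
opening: 0.0616
gripper_force: 25.0
```

>>> {"method": "carry_out", "body": {"rows": [[0,0,-0.01,0,0,0],[0,0,-0.03,0,0,0],[0,0,-0.055,0,0,0],[0,0,-0.075,0,0,0],[0,0,-0.085,0,0,0],[0,0,-0.085,0,0,0]]}}

```text
t: 5.48
tool_pos: [0.5024, 0.0162, 0.1072]
orientation: [2.167, 2.274, 0.001]
force: [-0.2, -0.8, -3.1]
opening: 0.0618
gripper_force: 25.0
```

```bash
python3 -c "
from mv import *
rows([((.47,.148,.107),94.1),((.47,.148,.03),94.1),((.47,.148,.0125),94.1)]);print(robot.read_state()['opening'],robot.read_state()['force'])"
```

```text
[0.1332, -0.026, 0.0002] [0.1, 0.0, -1.3]
[0.1332, -0.0261, 0.0772] [0.1, 0.0, -1.3]
[0.1332, -0.0262, 0.0947] [0.1, 0.0, -1.3]
t 5.475 pos [0.5024 0.0162 0.1072] psi 92.8 zax [ 0.001 -0.    -1.   ]
0.06184751260161221 [-0.2483585  -0.79926407 -3.11997425]
```

>>> {"method": "carry_out", "body": {"rows": [[0.02,-0.004,0,0,0,0],[0.05,-0.01,0,0,0,-0.5],[0.085,-0.017,0,0,0,-1],[0.115,-0.023,0.01,0,0,-1.3],[0.133,-0.026,0.03,0,0,-1.3],[0.133,-0.026,0.055,0,0,-1.3],[0.133,-0.026,0.075,0,0,-1.3],[0.133,-0.026,0.088,0,0,-1.3],[0.133,-0.026,0.094,0,0,-1.3],[0.133,-0.026,0.095,0,0,-1.3],[0.133,-0.026,0.095,0,0,-1.3]]}}

```text
t: 6.85
tool_pos: [0.4701, 0.1478, 0.0121]
orientation: [2.141, 2.298, 0.001]
force: [0.1, 0.7, -2.9]
opening: 0.062
gripper_force: 25.0
```

>>> {"method": "carry_out", "body": {"rows": [[0,0,0,0,0,0],[0,0,0,0,0,0],[0,0,0,0,0,0],[0,0,0,0,0,0],[0,0,0,0,0,0],[0,0,0,0,0,0]], "jaw": 0}}

```text
t: 7.6
tool_pos: [0.4695, 0.1478, 0.0116]
orientation: [-2.141, -2.299, 0.0]
force: [0.4, 0.2, 0.5]
opening: 0.0928
gripper_force: 0.0
```

>>> {"method": "carry_out", "body": {"rows": [[0,0,-0.01,0,0,0],[0,0,-0.04,0,0,0],[0,0,-0.08,0,0,0],[0,0,-0.1,0,0,10],[0,0,-0.1,0,0,20],[0,0,-0.1,0,0,30],[0,0,-0.1,0,0,40],[0,0,-0.1,0,0,50],[0,0,-0.1,0,0,60],[0,0,-0.1,0,0,70],[0,0,-0.1,0,0,80],[0,0,-0.1,0,0,90]]}}

```text
t: 9.1
tool_pos: [0.4698, 0.1479, 0.1125]
orientation: [-3.14, -0.102, -0.001]
force: [-0.4, 0.6, 0.4]
opening: 0.0932
gripper_force: 0.0
```

```bash
python3 - <<'E'
from mv import *
from vis import *
im=robot.read_camera("side");cv2.imwrite("pics/side1.png",im[:,:,::-1])
d=robot.outline_of("side","converter")
for e in d[:2]:print(e["conf"],e["pixel"])
print(robot.read_state()["q"].round(3), proj("side",np.array([[.47,.148,.018]])))
rows([((.47,.148,.05),4.1),((.47,.148,.012),4.1)])
x,y=map(int,proj("side",np.array([[.47,.148,.018]]))[0])
cv2.imwrite("pics/s1c.png",cv2.resize(im[y-50:y+50,x-65:x+65,::-1],None,fx=5,fy=5,interpolation=cv2.INTER_CUBIC))
E
```

```text
0.76 [329.1, 276.2]
0.38 [296.0, 245.4]
[ 0.201 -0.086  1.905  0.     1.321  1.703] [[329.39735874 277.7807615 ]]
[0.0002, -0.0001, 0.0624] [-0.0, -0.0, -0.2]
[0.0002, -0.0001, 0.1004] [-0.0, -0.0, -0.2]
t 9.2 pos [0.4698 0.1479 0.1124] psi 3.9 zax [ 0.001  0.    -1.   ]
```

View pics/s1c.png

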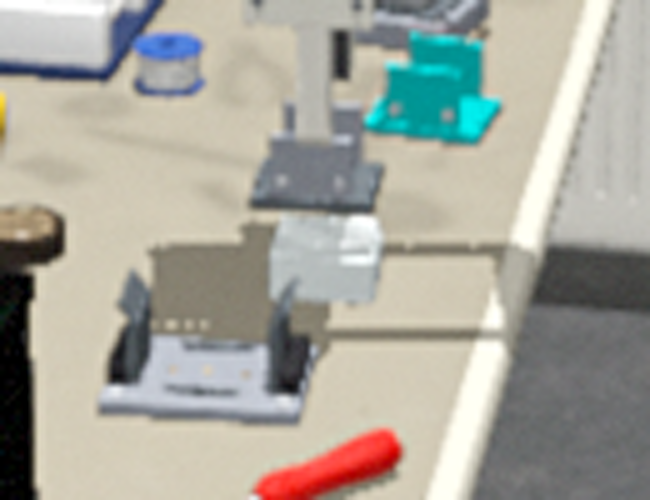

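>>> {"method": "carry_out", "body": {"rows": [[0,0,0.03,0,0,0],[0,0,0.06,0,0,0],[0,0,0.085,0,0,0],[0,0,0.098,0,0,0],[0,0,0.1,0,0,0],[0,0,0.1,0,0,0]]}}

```text
t: 9.95
tool_pos: [0.4703, 0.148, 0.0126]
orientation: [-3.139, -0.113, -0.002]
force: [-0.7, 0.6, 0.2]
opening: 0.0928
gripper_force: 0.0
```

>>> {"method": "carry_out", "body": {"rows": [[0,0,0,0,0,0],[0,0,0,0,0,0],[0,0,0,0,0,0],[0,0,0,0,0,0],[0,0,0,0,0,0],[0,0,0,0,0,0],[0,0,0,0,0,0]], "jaw": 255, "force": 25}}

```text
t: 10.82
tool_pos: [0.4696, 0.1476, 0.0116]
orientation: [3.139, 0.111, -0.0]
force: [0.4, -0.4, 0.5]
opening: 0.0442
gripper_force: 25.0
```

>>> {"method": "carry_out", "body": {"rows": [[0,0,-0.01,0,0,0],[0,0,-0.035,0,0,0],[0,0,-0.065,0,0,0],[0,0,-0.09,0,0,0],[0,0,-0.1,0,0,0],[0,0,-0.1,0,0,0]]}}

```text
t: 11.58
tool_pos: [0.4699, 0.148, 0.1121]
orientation: [-3.139, -0.111, -0.002]
force: [-0.1, -0.7, -3.3]
opening: 0.0437
gripper_force: 25.0
```

```bash
python3 -c "
from mv import *
rows([((.5095,.2864,.112),4.15),((.5095,.2864,.024),4.15)])"
```

```text
[0.0493, -0.1353, 0.0002] [-0.0, -0.1, -0.1]
[0.0492, -0.1353, 0.0882] [-0.0, -0.1, -0.1]
t 11.575 pos [0.4699 0.148  0.1121] psi 4.1 zax [ 0.001  0.    -1.   ]
```

>>> {"method": "carry_out", "body": {"rows": [[0.007,-0.02,0,0,0,0],[0.018,-0.05,0,0,0,0],[0.031,-0.085,0,0,0,0],[0.043,-0.118,0,0,0,0],[0.049,-0.135,0,0,0,0],[0.049,-0.135,0.01,0,0,0],[0.049,-0.135,0.03,0,0,0],[0.049,-0.135,0.045,0,0,0],[0.049,-0.135,0.055,0,0,0],[0.049,-0.135,0.06,0,0,0],[0.049,-0.135,0.06,0,0,0]]}}

```text
t: 12.95
tool_pos: [0.5088, 0.2858, 0.0515]
orientation: [3.14, 0.111, -0.0]
force: [-0.3, 0.6, -1.8]
opening: 0.0438
gripper_force: 25.0
```

```bash
python3 - <<'E'
from mv import *
from vis import *
o=np.zeros((600,800,3),np.uint8);j=0
for n,X in(("top",[.51,.286,.03]),("side",[.51,.286,.04])):
    im=robot.read_camera(n);x,y=map(int,proj(n,np.array([X]))[0])
    c=cv2.resize(im[y-37:y+38,x-25:x+25,::-1],None,fx=8,fy=8,interpolation=cv2.INTER_CUBIC);o[:,j:j+400]=c;j+=400
cv2.imwrite("pics/bay1.png",o)
rows([((.5095,.2864,.022),4.15)])
E
```

```text
[0.0001, -0.0002, 0.0303] [-0.0, -0.1, -0.1]
t 13.05 pos [0.5094 0.2861 0.0523] psi 4.1 zax [ 0.001  0.    -1.   ]
```

View pics/bay1.png

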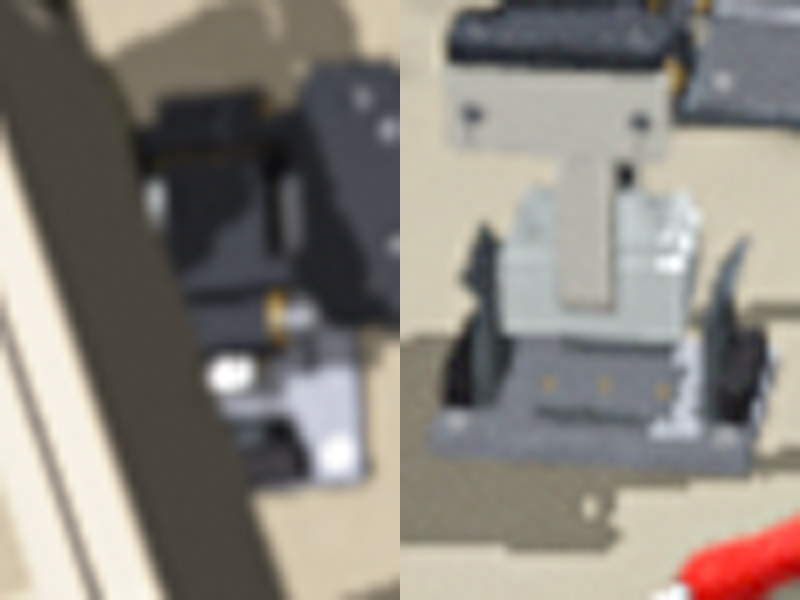

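```bash
python3 - <<'E'
from vis import *
x,y=map(int,proj("side",np.array([[.51,.286,.04]]))[0]); v=(.5095,.2864,.072)
P=np.array([[55,40,0],[-55,40,0],[-55,-40,10],[35,22,10],[-35,22,10],[35,0,10],[-35,0,10],[44,22,60],[-44,22,60],[0,-26,14],[0,26,14],[55,40,10],[-55,40,10]])/1e3
for a,q in zip(P*1e3,(proj("side",place([P],v)[0])-[x-25.5,y-37.5])*8): print(a,q.round())
C=np.array([[31,22,40],[-31,22,40],[31,22,76],[-31,22,76],[31,-22,76]])/1e3
print((proj("side",place([C],(.5094,.2861,.072))[0])-[x-25.5,y-37.5]).round(2)*8)
E
```

```text
[55. 40.  0.] [ 30. 455.]
[-55.  40.   0.] [353. 475.]
[-55. -40.  10.] [383. 340.]
[35. 22. 10.] [ 97. 408.]
[-35.  22.  10.] [301. 420.]
[35.  0. 10.] [108. 378.]
[-35.   0.  10.] [310. 390.]
[44. 22. 60.] [ 67. 274.]
[-44.  22.  60.] [327. 288.]
[  0. -26.  14.] [221. 339.]
[ 0. 26. 14.] [197. 409.]
[55. 40. 10.] [ 29. 429.]
[-55.  40.  10.] [353. 449.]
[[107.28 328.72]
 [289.44 339.36]
 [105.12 232.32]
 [288.8  242.56]
 [127.68 176.8 ]]
```

>>> {"method": "carry_out", "body": {"rows": [[0,0,0.006,0,0,0],[0,0,0.013,0,0,0],[0,0,0.02,0,0,0],[0,0,0.026,0,0,0],[0,0,0.03,0,0,0],[0,0,0.03,0,0,0],[0,0,0.03,0,0,0]]}}

```text
t: 13.92
tool_pos: [0.509, 0.286, 0.0216]
orientation: [-3.14, -0.111, -0.0]
force: [0.5, -0.8, -3.2]
opening: 0.0434
gripper_force: 25.0
```

>>> {"method": "carry_out", "body": {"rows": [[0,0,0,0,0,0],[0,0,0,0,0,0],[0,0,0,0,0,0],[0,0,0,0,0,0],[0,0,0,0,0,0],[0,0,0,0,0,0]], "jaw": 0}}

```text
t: 14.68
tool_pos: [0.5089, 0.2859, 0.0216]
orientation: [3.14, 0.111, -0.0]
force: [0.6, 0.5, -0.3]
opening: 0.0925
gripper_force: 0.0
```

>>> {"method": "carry_out", "body": {"rows": [[0,0,-0.01,0,0,0],[0,0,-0.04,0,0,0],[0,0,-0.09,0,0,0],[0,0,-0.14,0,0,0],[0,0,-0.19,0,0,0],[-0.01,0.04,-0.2,0,0,0],[-0.02,0.09,-0.2,0,0,0],[-0.03,0.14,-0.2,0,0,0],[-0.03,0.19,-0.2,0,0,0],[-0.03,0.23,-0.2,0,0,0],[-0.03,0.25,-0.2,0,0,0],[-0.03,0.25,-0.2,0,0,0]]}}

```text
t: 16.18
tool_pos: [0.4968, 0.0332, 0.2224]
orientation: [3.14, 0.108, 0.002]
force: [0.8, 0.4, -0.9]
opening: 0.0931
gripper_force: 0.0
```

```bash
python3 - <<'E'
from mv import *
from vis import *
o=np.zeros((600,800,3),np.uint8)
a=robot.read_camera("top");b=robot.read_camera("side")
f=lambda im,x,y,w,h,s:cv2.resize(im[y:y+h,x:x+w,::-1],None,fx=s,fy=s,interpolation=cv2.INTER_CUBIC)
o[:288,:290]=f(a,175,240,58,57,5)[:288,:290]
o[:285,300:]=f(b,265,265,100,57,5)[:285]
o[290:,:400]=f(a,395,230,66,52,6)[:310,:396].copy() if 0 else np.pad(f(a,395,230,66,52,6)[:310,:396],((0,0 if 312>=310 else 0),(0,4),(0,0)))
o[290:590,410:800]=f(b,310,195,65,50,6)
cv2.imwrite("pics/bay2.png",o)
for n,w in(("top",(398,228,64,72)),):
  for sbx in([box(-56,56,-45,45,0,28),box(-36,45,-33,33,30,72),box(-73,-63,-26,26,47,57),box(-68,-36,21,26,47,57),box(-68,-36,-26,-21,47,57)],): print(fit(n,a,sbx,(.501,-.28,-.2),w))
q=robot.read_state();print(q["q"].round(2))
rows([(inbox(-71,0.2),75)])
E
```

```text
Traceback (most recent call last):
ValueError: could not broadcast input array from shape (285,290,3) into shape (288,290,3)
```

```bash
python3 - <<'E'
from mv import *
from vis import *
a=robot.read_camera("top");b=robot.read_camera("side")
def f(n,im,x,y,w,h,s,parts=(),v=None):
    c=cv2.resize(im[y:y+h,x:x+w,::-1],None,fx=s,fy=s,interpolation=cv2.INTER_CUBIC)
    for Q in (place(parts,v) if v is not None else ()): cv2.polylines(c,[cv2.convexHull(np.round((proj(n,Q)-[x-.5,y-.5])*s).astype(np.int32))],1,(0,0,255),1)
    return c
T=box(-36,45,-33,33,72,72)
P=[SB_ for SB_ in [box(-56,56,-45,45,28,28),T,box(-73,-63,-26,26,47,57)]]
r=fit("top",a,[box(-56,56,-45,45,0,28),box(-36,45,-33,33,30,72),box(-73,-63,-26,26,47,57),box(-68,-36,21,26,47,57),box(-68,-36,-26,-21,47,57)],(.501,-.28,-.2),(398,228,64,72));print(r)
import mv
v=mv.SB
o=np.zeros((600,800,3),np.uint8)
for (n,im,x,y,w,h,s,p,vv),(X,Y) in zip([("top",a,175,240,50,55,4,(),None),("side",b,265,265,66,50,4,(),None),("top",a,402,232,56,64,6,P,v),("side",b,314,202,58,40,8,P,v)],[(0,0),(220,0),(0,216),(336,216)]):
    c=f(n,im,x,y,w,h,s,p,vv)[:600-Y,:800-X];o[Y:Y+c.shape[0],X:X+c.shape[1]]=c
cv2.imwrite("pics/bay2.png",o)
print(robot.read_state()["q"].round(2)); rows([(inbox(-.071,.2),75)])
E
```

```text
(array([ 0.50150659, -0.28166437, -0.25895869]), np.float64(114.81895424836603), np.float64(1961.111111111111))
[-0.03 -0.15  1.76  0.    1.53  1.47]
[-0.0847, 0.2934, 0.0218] [-0.0, -0.0, -70.9]
t 16.375 pos [0.4967 0.0353 0.2219] psi 4.1 zax [ 0.  0. -1.]
```

View pics/bay2.png

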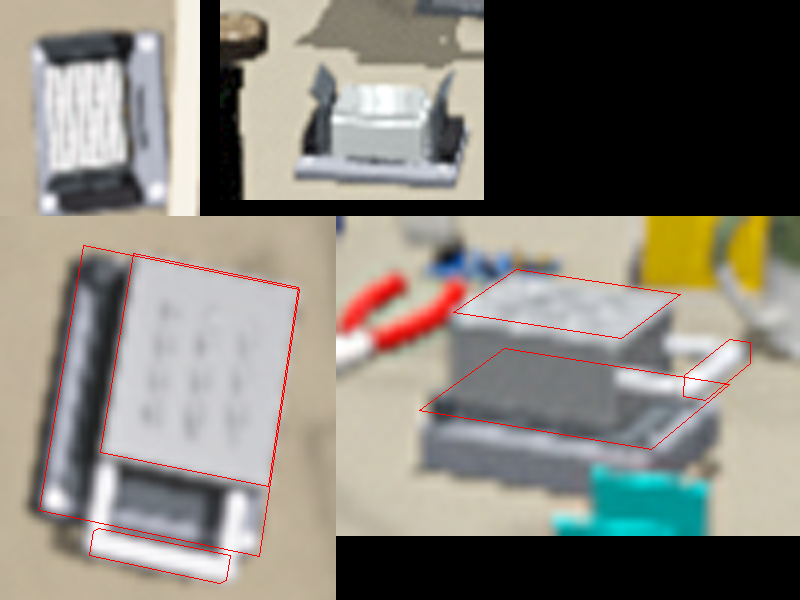

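>>> {"method": "carry_out", "body": {"rows": [[-0.007,0.02,0,0,0,-5],[-0.015,0.06,0,0,0,-12],[-0.025,0.1,0,0,0,-20],[-0.037,0.14,0,0,0,-30],[-0.05,0.18,0,0,0,-40],[-0.062,0.22,0,0,0,-50],[-0.073,0.255,0,0,0,-60],[-0.081,0.28,0.02,0,0,-68],[-0.086,0.293,0.05,0,0,-71.3],[-0.086,0.293,0.08,0,0,-71.3],[-0.086,0.293,0.09,0,0,-71.3],[-0.086,0.293,0.09,0,0,-71.3]], "jaw": 173, "force": 5}}

```text
t: 17.88
tool_pos: [0.4317, -0.2631, 0.1314]
orientation: [-2.484, -1.921, 0.0]
force: [-0.0, 0.3, 0.7]
opening: 0.03
gripper_force: 0.0
```

```bash
sed -i 's/^SB=.*/SB=(0.502,-0.2825,-0.253)/' mv.py; python3 -c "
from mv import *
rows([(inbox(-.0735,.1),75.5),(inbox(-.0735,.038),75.5)]);print(robot.read_state()['opening'])"
```

```text
[-0.0012, -0.0006, 0.0314] [-0.1, -0.0, -0.1]
[-0.0012, -0.0005, 0.0934] [-0.1, -0.0, -0.1]
t 17.875 pos [ 0.4317 -0.2631  0.1314] psi 75.4 zax [-0.001  0.001 -1.   ]
0.030017582331377666
```

>>> {"method": "carry_out", "body": {"rows": [[0,0,0.02,0,0,0],[-0.001,0,0.045,0,0,0],[-0.001,0,0.055,0,0,0],[-0.001,0,0.055,0,0,0],[-0.001,0,0.055,0,0,0]]}}

```text
t: 18.5
tool_pos: [0.4323, -0.2653, 0.0781]
orientation: [2.485, 1.92, 0.001]
force: [0.4, -0.5, 1.7]
opening: 0.0298
gripper_force: 0.0
```

```bash
python3 - <<'E'
from mv import *
from vis import *
a=robot.read_camera("top");b=robot.read_camera("side")
o=np.zeros((600,800,3),np.uint8)
o[:,:480]=cv2.resize(b[195:245,325:365,::-1],(480,600),interpolation=cv2.INTER_CUBIC)
o[:,485:800]=cv2.resize(a[235:305,400:437,::-1],(315,600),interpolation=cv2.INTER_CUBIC)
cv2.imwrite("pics/bar1.png",o)
print(((proj("side",np.array([inbox(-.068,.052),inbox(-.068,.052,.026),inbox(-.068,.052,-.026),robot.read_state()["tool_pos"]]))-[324.5,194.5])*12).round())
rows([(inbox(-.0735,.038),75.5)])
E
```

```text
[[440. 312.]
 [406. 339.]
 [474. 285.]
 [455. 230.]]
[0.0009, -0.0017, 0.0399] [0.1, 0.0, -0.1]
t 18.6 pos [ 0.4322 -0.2654  0.0779] psi 75.4 zax [ 0.002 -0.001 -1.   ]
```

View pics/bar1.png

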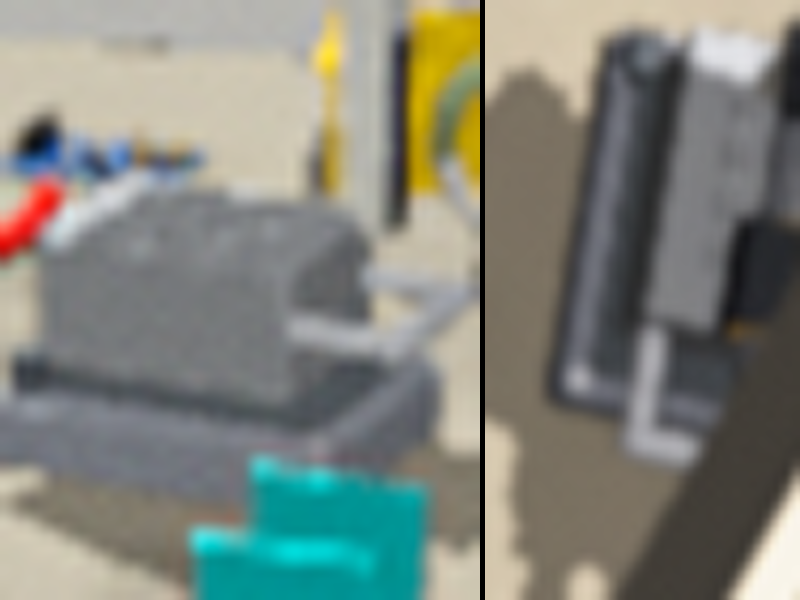

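>>> {"method": "carry_out", "body": {"rows": [[0.001,-0.001,0.01,0,0,0],[0.001,-0.001,0.02,0,0,0],[0.001,-0.001,0.03,0,0,0],[0.001,-0.001,0.038,0,0,0],[0.001,-0.001,0.04,0,0,0],[0.001,-0.001,0.04,0,0,0]]}}

```text
t: 19.35
tool_pos: [0.4306, -0.2636, 0.0365]
orientation: [-2.486, -1.92, 0.0]
force: [0.2, -0.5, 0.1]
opening: 0.03
gripper_force: 0.0
```

```bash
python3 -c "
from mv import *
rows([(inbox(-.068,.038),75.5)]);print(robot.read_state()['force'])"
```

```text
[-0.0004, 0.0058, -0.0015] [-0.0, -0.0, -0.1]
t 19.35 pos [ 0.4306 -0.2636  0.0365] psi 75.4 zax [-0.  0. -1.]
[ 0.19387604 -0.50358836  0.14901041]
```

>>> {"method": "carry_out", "body": {"rows": [[0,0,0,0,0,0],[0,0.002,0,0,0,0],[0,0.004,0,0,0,0],[0,0.0055,0,0,0,0],[0,0.0055,0,0,0,0]], "jaw": 214}}

```text
t: 19.98
tool_pos: [0.436, -0.2651, 0.0366]
orientation: [-2.486, -1.92, 0.0]
force: [-0.0, 0.1, -0.0]
opening: 0.0151
gripper_force: 0.0
```

>>> {"method": "carry_out", "body": {"rows": [[0,0,0,0,0,0],[0,0,0,0,0,0],[0,0,0,0,0,0],[0,0,0,0,0,0]], "jaw": 255, "force": 5}}

```text
t: 20.48
tool_pos: [0.4365, -0.2652, 0.0369]
orientation: [2.485, 1.92, 0.001]
force: [5.4, -0.4, -1.8]
opening: 0.0097
gripper_force: 5.0
```

```bash
python3 -c "
from mv import *
s=robot.read_state();print(s['force'],s['opening'],s['gripper_force'])
p=s['tool_pos'];c,sn=np.cos(SB[2]),np.sin(SB[2]);d=p[:2]-SB[:2];x0=c*d[0]+sn*d[1];print('box x,y',x0,-sn*d[0]+c*d[1])
z0=p[2]
for th in np.arange(.1,1.66,.1):
    a=th+.158;X=.045-.1144*np.cos(a);Z=.034+.1144*np.sin(a);print(round(th,2),'dy',round(X+.068,4),'dz',round(-(Z-.052),4))
"
```

```text
[ 5.41948023 -0.37849891 -1.81617545] 0.009732448752799511 4.999815411865711
box x,y -0.06770628948097077 0.00037050383272410267
0.1 dy 0.0024 dz -0.0112
0.2 dy 0.0059 dz -0.0221
0.3 dy 0.0104 dz -0.0326
0.4 dy 0.016 dz -0.0426
0.5 dy 0.0225 dz -0.052
0.6 dy 0.0299 dz -0.0606
0.7 dy 0.0382 dz -0.0685
0.8 dy 0.0472 dz -0.0756
0.9 dy 0.0569 dz -0.0817
1.0 dy 0.0671 dz -0.0868
1.1 dy 0.0778 dz -0.0908
1.2 dy 0.0888 dz -0.0938
1.3 dy 0.1001 dz -0.0957
1.4 dy 0.1115 dz -0.0964
1.5 dy 0.123 dz -0.096
1.6 dy 0.1343 dz -0.0944
```

>>> {"method": "carry_out", "body": {"rows": [[0,0.0024,-0.0112,0,0,0],[0,0.0059,-0.0221,0,0,0],[0,0.0104,-0.0326,0,0,0],[0,0.016,-0.0426,0,0,0],[0,0.0225,-0.052,0,0,0],[0,0.03,-0.0606,0,0,0],[0,0.038,-0.0685,0,0,0],[0,0.047,-0.0756,0,0,0],[0,0.057,-0.0817,0,0,0],[0,0.067,-0.0868,0,0,0]], "force": 8}}

```text
t: 21.72
tool_pos: [0.5009, -0.282, 0.1238]
orientation: [-2.486, -1.92, 0.001]
force: [-0.5, 0.5, 0.7]
opening: 0.0096
gripper_force: 8.0
```

```bash
python3 -c "
from mv import *
s=robot.read_state();print(s['tool_pos'],s['force'],s['opening'],s['gripper_force'])
rows([(inbox(.001,.127),75.5)])"
```

```text
[ 0.50086938 -0.28199221  0.12383126] [-0.48007466  0.46420184  0.73821024] 0.009620215971279976 7.999003082513809
[-0.0002, 0.0022, -0.0032] [-0.1, -0.0, -0.1]
t 21.725 pos [ 0.5009 -0.282   0.1238] psi 75.4 zax [-0.001  0.    -1.   ]
```

Bar still held. Continue from θ=1.0 to 1.6.

>>> {"method": "carry_out", "body": {"rows": [[0,0.0107,-0.004,0,0,0],[0,0.0217,-0.007,0,0,0],[0,0.033,-0.009,0,0,0],[0,0.0445,-0.0096,0,0,0],[0,0.056,-0.009,0,0,0],[0,0.067,-0.0076,0,0,0],[0,0.067,-0.0076,0,0,0]]}}

```text
t: 22.6
tool_pos: [0.5664, -0.2992, 0.1308]
orientation: [2.486, 1.921, 0.0]
force: [-0.2, -1.7, 1.3]
opening: 0.0094
gripper_force: 8.0
```

>>> {"method": "carry_out", "body": {"rows": [[0,0,0,0,0,0],[0,0,0,0,0,0],[0,0.005,-0.002,0,0,0],[0,0.01,-0.005,0,0,0],[0,0.01,-0.02,0,0,0],[0,0.01,-0.045,0,0,0],[0,0.01,-0.065,0,0,0],[0,0.01,-0.065,0,0,0]], "jaw": 140}}

```text
t: 23.6
tool_pos: [0.5767, -0.3023, 0.1993]
orientation: [2.483, 1.918, 0.003]
force: [-0.6, 0.5, 0.9]
opening: 0.0421
gripper_force: 0.0
```

```bash
python3 - <<'E'
from mv import *
from vis import *
b=robot.read_camera("side")
cv2.imwrite("pics/open.png",cv2.resize(b[165:245,305:405,::-1],None,fx=6,fy=6,interpolation=cv2.INTER_CUBIC))
print(((proj("side",np.array([inbox(.083,.142),inbox(.083,.142,.026),inbox(-.016,.059),inbox(.045,.034,.033)]))-[304.5,164.5])*6).round())
print(robot.read_state()["force"],robot.read_state()["q"].round(2))
rows([(inbox(-.05,.19),75.5)])
E
```

```text
[[109. 156.]
 [ 90. 168.]
 [259. 312.]
 [142. 353.]]
[ 0.36056546  0.65023287 -0.47098468] [-0.56  0.27  1.37 -0.    1.5  -0.31]
[-0.0001, -0.1265, 0.0071] [0.1, 0.0, -0.1]
t 23.65 pos [ 0.576  -0.3018  0.1974] psi 75.4 zax [ 0.002 -0.001 -1.   ]
```

View pics/open.png

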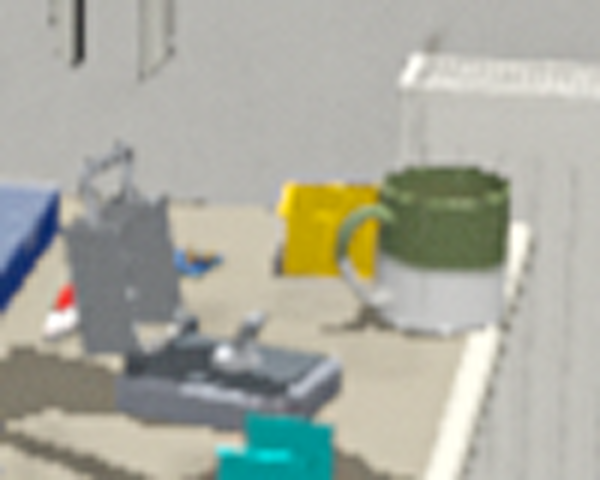

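>>> {"method": "carry_out", "body": {"rows": [[0,-0.02,0,0,0,5],[0,-0.045,0,0,0,14],[0,-0.075,0,0,0,24],[0,-0.1,0,0,0,34],[0,-0.115,0,0,0,44],[0,-0.119,0,0,0,54],[0,-0.119,0,0,0,64],[0,-0.119,0,0,0,74],[0,-0.119,0,0,0,84],[0,-0.119,0,0,0,90],[0,-0.119,0,0,0,90]], "jaw": 255}}

```text
t: 25.02
tool_pos: [0.4596, -0.271, 0.1948]
orientation: [-3.115, 0.399, 0.003]
force: [-0.8, 0.1, -0.1]
opening: 0.0007
gripper_force: 0.0
```

```bash
python3 -c "
from mv import *
rows([(inbox(-.045,.12),-14.5),(inbox(-.045,.045),-14.5)]);print(robot.read_state()['opening'])"
```

```text
[-0.0009, 0.0006, 0.0748] [-0.0, 0.1, -0.1]
[-0.0008, 0.0007, 0.1498] [-0.0, 0.1, -0.1]
t 25.025 pos [ 0.4596 -0.271   0.1948] psi -14.6 zax [-0.002  0.001 -1.   ]
0.0007063241184889972
```

>>> {"method": "carry_out", "body": {"rows": [[0,0,0.03,0,0,0],[0,0,0.07,0,0,0],[0,0,0.11,0,0,0],[0,0,0.135,0,0,0],[0,0,0.149,0,0,0],[0,0,0.149,0,0,0],[0,0,0.149,0,0,0]]}}

```text
t: 25.9
tool_pos: [0.461, -0.2719, 0.0483]
orientation: [3.115, -0.399, 0.003]
force: [1.2, -1.1, 0.2]
opening: 0.0002
gripper_force: 0.0
```

>>> {"method": "carry_out", "body": {"rows": [[0.006,0,0,0,0,0],[0.012,0,0,0,0,0],[0.018,0,0,0,0,0],[0.023,0,0,0,0,0],[0.027,0,0,0,0,0],[0.03,0,0,0,0,0],[0.03,0,0,0,0,0]]}}

```text
t: 26.78
tool_pos: [0.4895, -0.279, 0.047]
orientation: [3.116, -0.4, 0.0]
force: [-0.1, 0.0, 0.3]
opening: 0.0004
gripper_force: 0.1
```

>>> {"method": "carry_out", "body": {"rows": [[0.002,0,0,0,0,0],[0.004,0,0,0,0,0],[0.004,0,0,0,0,0]]}}

```text
t: 27.15
tool_pos: [0.4926, -0.2798, 0.0467]
orientation: [-3.116, 0.4, 0.002]
force: [-3.7, 0.7, 1.5]
opening: 0.0008
gripper_force: 2.2
```

>>> {"method": "carry_out", "body": {"rows": [[0.0015,0,0,0,0,0],[0.003,0,0,0,0,0],[0.003,0,0,0,0,0]]}}

```text
t: 27.52
tool_pos: [0.4932, -0.2799, 0.0465]
orientation: [-3.115, 0.4, 0.01]
force: [-15.7, 3.8, 10.2]
opening: 0.0005
gripper_force: 9.3
```

```bash
python3 - <<'E'
from mv import *
from vis import *
b=robot.read_camera("side")
cv2.imwrite("pics/tog.png",cv2.resize(b[195:240,315:370,::-1],None,fx=12,fy=12,interpolation=cv2.INTER_CUBIC))
print(((proj("side",np.array([inbox(.008,.059),inbox(-.016,.059),inbox(-.004,.029)]))-[314.5,194.5])*12).round())
E
```

```text
[[325. 252.]
 [398. 264.]
 [360. 353.]]
```

View pics/tog.png

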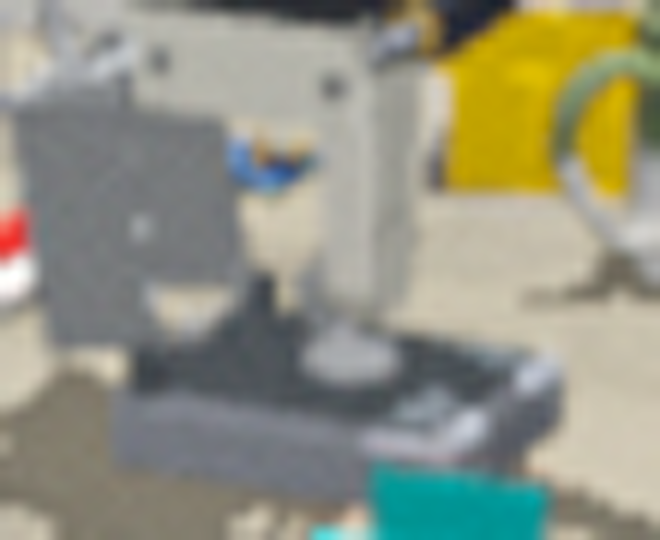

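>>> {"method": "carry_out", "body": {"rows": [[-0.006,0,0,0,0,0],[-0.016,0,0,0,0,0],[-0.018,0,-0.03,0,0,0],[-0.018,0,-0.08,0,0,0],[-0.018,0,-0.13,0,0,0],[-0.018,0,-0.16,0,0,0],[0.01,0,-0.165,0,0,0],[0.05,0,-0.165,0,0,0],[0.09,0,-0.165,0,0,0],[0.12,0,-0.165,0,0,0],[0.127,0,-0.165,0,0,0],[0.127,0,-0.165,0,0,0]]}}

```text
t: 29.08
tool_pos: [0.6185, -0.3127, 0.2117]
orientation: [-3.116, 0.4, 0.001]
force: [-0.4, -0.3, -0.5]
opening: 0.0008
gripper_force: 0.0
```

```bash
python3 -c "
from mv import *
rows([(inbox(.12,.21),-14.5),(inbox(.12,.131),-14.5),(inbox(.015,.131),-14.5)])"
```

```text
[-0.0004, -0.0001, 0.0017] [-0.0, 0.0, -0.1]
[-0.0003, -0.0, 0.0807] [-0.0, 0.0, -0.1]
[-0.1053, 0.0002, 0.0808] [-0.0, 0.0, -0.1]
t 29.075 pos [ 0.6185 -0.3127  0.2117] psi -14.6 zax [-0.  0. -1.]
```

>>> {"method": "carry_out", "body": {"rows": [[0,0,0.03,0,0,0],[0,0,0.06,0,0,0],[0,0,0.08,0,0,0],[0,0,0.08,0,0,0],[-0.01,0,0.08,0,0,0],[-0.022,0,0.08,0,0,0],[-0.034,0,0.08,0,0,0],[-0.046,0,0.08,0,0,0],[-0.058,0,0.08,0,0,0],[-0.07,0,0.08,0,0,0],[-0.082,0,0.08,0,0,0],[-0.09,0,0.08,0,0,0]]}}

```text
t: 30.58
tool_pos: [0.5309, -0.2898, 0.1319]
orientation: [-3.116, 0.4, 0.001]
force: [1.0, -0.4, 0.6]
opening: 0.0004
gripper_force: 0.1
```

>>> {"method": "carry_out", "body": {"rows": [[-0.008,0,0,0,0,0],[-0.016,0,0,0,0,0],[-0.016,0,-0.02,0,0,0],[-0.016,0,-0.06,0,0,0],[-0.016,0,-0.1,0,0,0],[-0.06,0,-0.1,0,0,0],[-0.1,0,-0.1,0,0,0],[-0.1,0,-0.1,0,0,0]]}}

```text
t: 31.58
tool_pos: [0.4339, -0.2646, 0.2337]
orientation: [3.115, -0.401, 0.002]
force: [0.4, 0.7, -0.1]
opening: 0.0003
gripper_force: 0.0
```

```bash
python3 - <<'E'
from vis import *
b=robot.read_camera("side");a=robot.read_camera("top")
o=np.zeros((480,800,3),np.uint8)
o[:,:480]=cv2.resize(b[175:245,315:385,::-1],(480,480),interpolation=cv2.INTER_CUBIC)
o[:240,490:800]=cv2.resize(b[270:316,270:330,::-1],(310,240),interpolation=cv2.INTER_CUBIC)
o[240:,490:800]=cv2.resize(a[230:300,395:465,::-1],(310,240),interpolation=cv2.INTER_CUBIC)
cv2.imwrite("pics/end.png",o); print(robot.read_state()["force"],robot.read_state()["t"])
E
```

```text
[ 0.59357766  0.39788263 -0.17887674] 31.675
```

View pics/end.png

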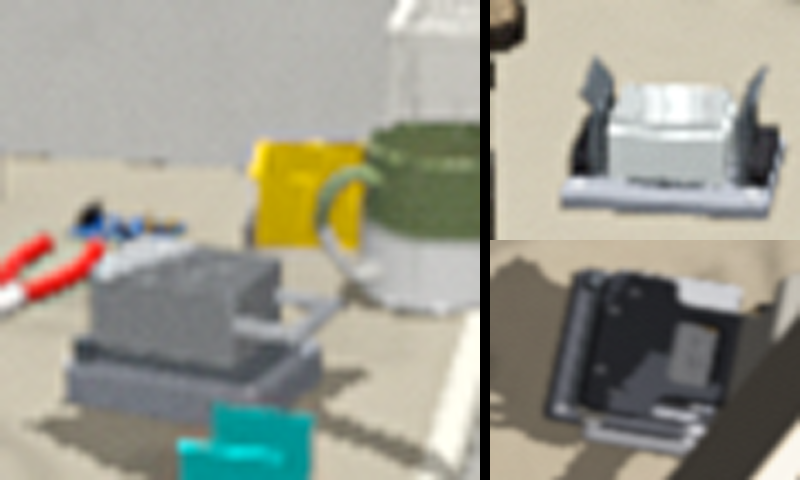

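The side view shows the cover fully shut, with its bar back at about (330,300), and the unit seated between the bay walls. The arm is clear of everything, so I'm handing the job in.

```bash
python3 -c "
from plant import robot
print(robot.close_job())"
```

```text
the job is handed in; nothing more can be done
None
```

I handed the job in at about 32 s of the 72 s allowed, with every step carried out, but the simulator returned no verdict. The last pictures show the converter seated in the test bay and the guard cover shut. The toggle, now hidden under the cover, was pushed over to its stop toward the hinge, and I avoided the other loose things but did not measure them again at the end.

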